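# Load the label reader's turntable and hold it at the third stop

### The arm

A 7-joint arm with a two-finger parallel gripper is mounted at the origin on a cart in front of the work surface, level with it; the furniture and walls round the work are solid. World frame = base frame: x ahead of the robot, y to its left, z up, the work surface at z = 0. Lengths are in mm, angles in rad, forces in N, time in s.
With the tool pointing down it reaches from about 400 to 875 mm from the base axis. Payload 6.5 kg.
Tool frame: the origin (TCP) lies at the very end of the fingers, on their centre line; the grasp point (between the pads) lies 19 mm behind it (tcp_to_grasp is the distance from the TCP to the grasp point, in mm); z points along the fingers, y is the line along which they close (so a half turn about z gives the same grasp; the last joint's range is limited). The gripper opens to 85 mm and grips with 20 to 120 N. Pads are 22 mm wide; open, the fingers measure 114 mm over their backs; the gripper's body (76 mm by 85 mm) begins 54 mm behind the grasp point. The pads swing forward as they close: fully open they stand 13 mm farther back than shut.
Start: joints at [1.134, 0.536, -0.004, 1.538, 0.003, 1.067, -0.071], TCP at [235.53, -605.818, 231.29] pointing down, gripper open.
Joint ranges: [-2.7, 2.7], [-0.37, 2.16], [-1.27, 1.26], [0.24, 2.4], [-1.31, 4.45], [0.19, 1.91], [-2.76, 2.76]. Speed limits (rad/s): [2.39, 2.39, 3.14, 3.14, 3.14, 3.14, 3.14].

### API

Orientations are given as a unit quaternion [w, x, y, z].
In Python, from plant import state, camera, sign_off, tcp_to_grasp gives the robot as it stands.
- The arm moves only by the shell command python3 -m jog 'ROWS' [FORCE]. ROWS is JSON, a list of rows, each a list of 3 entries, a list of its own where there are three numbers: the shift along the world's x, y, z in cm, then the turn about the world's z in degrees, then the closure, from 0 (fully open) to 1 (shut). In form: [[[tx, ty, tz], spin, claw], ...]. A call has 1 to 10 rows; each row is the pose to reach, as a shift and turn from the pose commanded when the call began; what a row does not reach only later rows make up. A row lasts 1/10 s, in which the tool goes at most 50 mm and 8.59 degrees, less where a joint would pass 70% of its speed; a pose out of reach is approached as far as the arm can. A call with a gripper value outside its range is refused whole. The fingers move at their own pace and stop on an object; FORCE is the grip in N (left out, the last holds). Time passes only in rows, so rows that repeat a pose let the fingers close. It gives the time, the measured TCP pose, the force, the opening and the grip force at its end, in the units of the state.
- state(): the state, without advancing time (a new reading comes with each control period).
- camera(name): name is "scene" or "top" or "wrist"; returns a dict with "pixels" (480x640x3 uint8, blue, green, red), "fx", "fy", "cx", "cy" (pixels), "k1" (the pictures are not rectified: a ray, as slopes to the right and down, at radius r is drawn at 1 + k1 r^2 times it, then the intrinsics apply), "position" and "attitude" of the camera in the world; the wrist camera has in their place "hand_eye" (4x4, takes a point from camera to tool coordinates, whose origin is the TCP and whose axes are the flange's). Camera axes: x right, y up, looking along -z (the intrinsics and any distortion apply to the point x, -y, -z); pixel columns grow to the right and rows downward; lengths in mm; the calibration is good to about 2 mm. A picture is of the moment at which its call begins: read the wrist's pose just before it. There is no depth.
- sign_off(): hands the job in; it is judged then, once.
The state is a dict: "clock": time; "joint_pos": joint angles; "joint_vel": joint speeds; "effort": joint torques, N m; "eef_pos": TCP position; "eef_rot": TCP orientation; "wrist_force": force on the tool from outside, world axes, zero at the start; "wrist_torque": the same for the moment, N m; "finger_gap": opening from 0.0 (shut) to 1.0 (fully open); "gripper_force": force on a finger pad.
Only numpy, scipy, OpenCV 4.12 (cv2) and the standard library are available. Lean on these libraries where they do the work, as an engineer would, in place of code of your own. Each camera call takes 0.05 s, during which the arm holds its last target. There are 200 camera calls.

### The job

Load the label reader's turntable in worklist order: first stand the red-capped control tube fully down in the two-dot pocket, then the purple-capped patient tube in the three-dot pocket, letting go of each and leaving the blue-capped calibrator in the one-dot pocket. Then turn the black index knob clockwise, counting the clicks, to the third stop without running on towards the fourth, so that the patient tube faces the scanner, and finish while still gripping the knob there, because its return spring spins the turntable back as soon as it is let go; do not push the other things on the bench about.

Things in the scene. Friction and masses are not known exactly. Their poses are not given: they have to be found in the camera images.
- control_tube: The control: capped blood-sample tube, 92 mm tall, 14 g; body 12.2 mm in diameter, cap 15.4 mm in diameter from 72 to 92 mm up. Origin at the centre of its foot, z up its axis. Red cap. Starts upright in an end hole of the blue block (which end varies), foot 8 mm above the bench, cap 80 to 100 mm above the bench
- patient_tube: The patient's sample: capped blood-sample tube, 92 mm tall, 14 g; body 12.2 mm in diameter, cap 15.4 mm in diameter from 72 to 92 mm up. Origin at the centre of its foot, z up its axis. Purple cap. Starts upright in the other end hole of the blue block, foot 8 mm above the bench
- calibrator_tube: The calibrator: capped blood-sample tube, 92 mm tall, 14 g; body 12.2 mm in diameter, cap 15.4 mm in diameter from 72 to 92 mm up. Origin at the centre of its foot, z up its axis. Blue cap. Already stands in the one-dot pocket and stays there
- tube_block: Blue block fixed to the bench, 112 x 44 x 34 mm, origin at the centre of its underside, x along its row of three holes 38 mm apart. Holes 14.6 mm wide and 26 mm deep; the tubes stand in the two end holes, the middle one is empty. Farther left (y above 0.08) stand instruments up to 0.31 m tall: swing round to the block above them
- label_reader: Fixed grey base, 206 mm across and 14 mm high, origin on the turntable's axis at bench level. White scanner head, 116 mm high, stands 108 to 148 mm from the axis, 40 degrees (counterclockwise from above) from the base's x axis. On the base turns a clear deck of 92 mm radius, top 38 mm up, with five white pockets on a 75 mm radius
- pocket_1 (a point): Centre of the floor of the one-dot pocket, 38 mm above the bench; holds the calibrator. Every pocket is a round white sleeve, mouth 39 mm above its floor, 14.6 mm inside with a mouth flared to about 18 mm, 19 to 23 mm outside; the dots are at the deck's rim
- pocket_2 (a point): Centre of the floor of the two-dot pocket, next to the one-dot pocket (24 degrees farther counterclockwise, 31 mm between centres), for the control tube. Neighbouring caps leave 16 mm between them, so fingers go on the side towards the axis and the outer side. Moves with the turntable
- pocket_3 (a point): Centre of the floor of the three-dot pocket, next to the two-dot pocket (24 degrees farther counterclockwise), for the patient tube. Faces the scanner when the knob is at the third stop
- knob_grip (a point): Point on the knob's and turntable's upright axis, 124 mm above the bench, for gripping. The black knob is a bar 44 x 14 mm, from 103 to 135 mm above the bench, over a 36 mm round collar (100 to 104 mm). The bar lies along this point's x axis (white line on the + end); grip across it, along y
- turntable (a joint): Turntable with knob, rad: 0 at the loading position (start, end stop), grows clockwise from above. Stops every 24 degrees (0.419): third at 1.257. Return spring 0.13 N m at 0, 0.16 at the third stop. The detent takes off up to 0.08 N m just before a stop and adds 0.08 just past it: the click is a jump of 0.15 N m in the moment to turn it. Not self-holding
- test_vial: White vial with a green cap, 34 mm in diameter, 62 mm tall, loose bystander
- marker_red: Red marker pen, 135 mm long, loose bystander
- reagent_c: White bottle with a black cap, 38 mm in diameter, 89 mm tall, loose bystander

How it is judged:
By the outcome, as a careful person would: the job done as asked, in the order asked, and still so for the second after the job is handed in, while the arm keeps its last pose, push and grip.
It also fails if it takes over 69 s, if anything falls off the work surface, if the arm or the gripper's body presses on something with over 40 N, if the wrist force passes 120 N, or if a joint passes its speed limit or range.

## Working session

There is one attempt and no reset: what is moved stays moved. The work goes in short steps, Python scripts to look and compute and a shell command to move; the robot and the scene stay as the last step left them, time stands still between calls to the robot, and variables do not carry over. Pictures are saved under pics/ and viewed, at most 10 in all, crops included, and the job is handed in when it is done.

```bash
ls; mkdir -p pics; python3 - <<'E'
from plant import *
import cv2
s=state();print(s); print(tcp_to_grasp if not callable(tcp_to_grasp) else tcp_to_grasp())
for n in ("scene","top"):
    c=camera(n);cv2.imwrite(f"pics/{n}1.png",c["pixels"]);print({k:v for k,v in c.items() if k!="pixels"})
print({k:v for k,v in camera("wrist").items() if k!="pixels"})
E
```

```text
pics
{'clock': 0.0, 'joint_pos': array([ 1.133795  ,  0.53720066, -0.00443717,  1.53888844,  0.00263223,
        1.0672983 , -0.07120569]), 'joint_vel': array([-7.32918874e-04,  5.72192496e-05, -2.02899814e-04,  4.48743968e-04,
       -1.36667397e-03,  3.43470887e-04, -1.02368333e-03]), 'effort': array([-6.16809793e-04, -5.83427703e+01,  1.04831636e+00, -2.59108204e+01,
        1.23517332e-02,  9.68857988e-03,  1.67205258e-05]), 'eef_pos': array([ 235.27428147, -605.23412274,  230.38479442]), 'eef_rot': array([-8.61055249e-04,  9.82854647e-01,  1.84379888e-01, -2.42849298e-04]), 'wrist_force': array([-0.16287822,  0.25629913,  0.26009953]), 'wrist_torque': array([0.0549151 , 0.01679822, 0.00512676]), 'gripper_force': 0.0, 'finger_gap': 1.0010576435960783}
18.700000000000003
{'fx': 500.5676752033445, 'fy': 500.5676752033445, 'cx': 324.6447087236804, 'cy': 236.83511386568645, 'k1': -0.06847241994090592, 'position': array([173.82943488, 460.37370317, 923.43313557]), 'attitude': array([-0.22364295, -0.08968338,  0.35539976,  0.90312332])}
{'fx': 592.8607928400393, 'fy': 592.8607928400393, 'cx': 322.24644003533217, 'cy': 232.2797431877744, 'k1': -0.02765673440406777, 'position': array([ 300.44352073, -219.81195831, 1381.21021255]), 'attitude': array([ 0.7067828 ,  0.06649904, -0.06568472, -0.70122855])}
{'fx': 416.6636103032692, 'fy': 416.6636103032692, 'cx': 329.01419327441243, 'cy': 232.34162355062736, 'k1': 0.010925873364981641, 'hand_eye': array([[ 9.95958276e-04,  9.50425989e-01,  3.10949269e-01,
         8.05627038e+01],
       [ 9.99999475e-01, -1.02142333e-03, -8.09471974e-05,
        -5.10189536e-01],
       [ 2.40676519e-04,  3.10949187e-01, -9.50426507e-01,
        -1.41992353e+02],
       [ 0.00000000e+00,  0.00000000e+00,  0.00000000e+00,
         1.00000000e+00]])}
```

View pics/scene1.png

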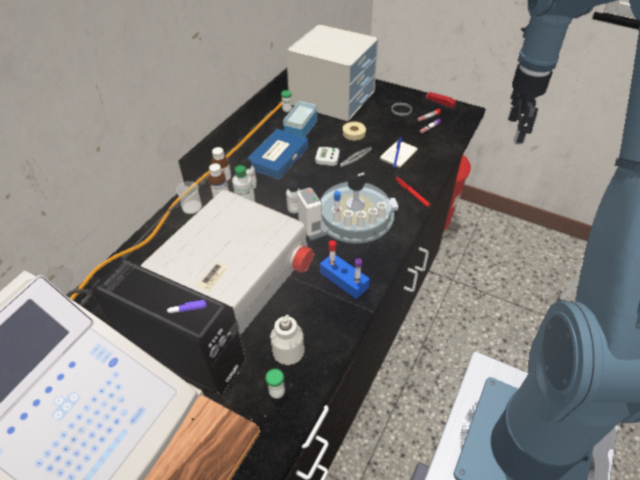

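View pics/top1.png

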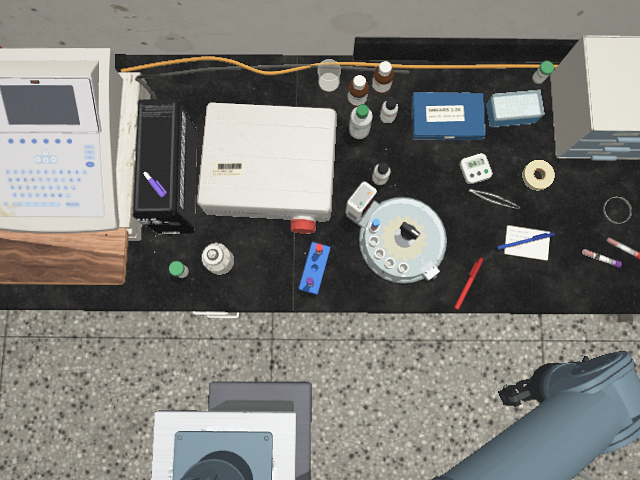

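```bash
cat > h.py <<'E'
import numpy as np, cv2
from scipy.spatial.transform import Rotation as R
from plant import *
def rot(q): return R.from_quat(np.r_[q[1:],q[0]])
def pose(c,s=None):
    if "position" in c: return rot(c["attitude"]).as_matrix(), np.array(c["position"])
    T=c["hand_eye"]; M=rot(s["eef_rot"]).as_matrix()
    return M@T[:3,:3], M@T[:3,3]+s["eef_pos"]
def at(c,uv,z,s=None):
    "pixel -> world point at height z"
    Rm,p=pose(c,s); d=(np.array(uv,float)-[c["cx"],c["cy"]])/[c["fx"],c["fy"]]
    u=d.copy()
    for _ in range(20): u=d/(1+c["k1"]*(u@u))
    v=Rm@np.array([u[0],-u[1],-1]); return p+v*(z-p[2])/v[2]
def proj(c,P,s=None):
    Rm,p=pose(c,s); q=Rm.T@(np.array(P,float)-p); u=np.array([q[0],-q[1]])/-q[2]
    return u*(1+c["k1"]*(u@u))*[c["fx"],c["fy"]]+[c["cx"],c["cy"]]
def mask_c(img,lo,hi,box):
    h=cv2.cvtColor(img,cv2.COLOR_BGR2HSV);m=cv2.inRange(h,lo,hi)
    z=np.zeros_like(m);x0,y0,x1,y1=box;z[y0:y1,x0:x1]=m[y0:y1,x0:x1];return z
E
python3 - <<'E'
from h import *
c=camera("top");im=c["pixels"]
cv2.imwrite("pics/topcrop.png",cv2.resize(im[180:300,295:455],None,fx=5,fy=5,interpolation=cv2.INTER_CUBIC))
for n,uv,z in [("red",(319,248),100),("purple",(310,284),100),("knob",(408,233),135),("deck",(403,238),38),("cal",(376,224),130),("base",(404,240),14)]: print(n,at(c,uv,z))
E
```

```text
red [ 508.06115878 -210.53227932  100.        ]
purple [ 429.00259504 -191.75934958  100.        ]
knob [ 536.37439565 -400.94828053  135.        ]
deck [ 542.92984832 -403.2992033    38.        ]
cal [ 556.51072011 -333.06063963  130.        ]
base [ 542.52038034 -408.83979111   14.        ]
```

View pics/topcrop.png

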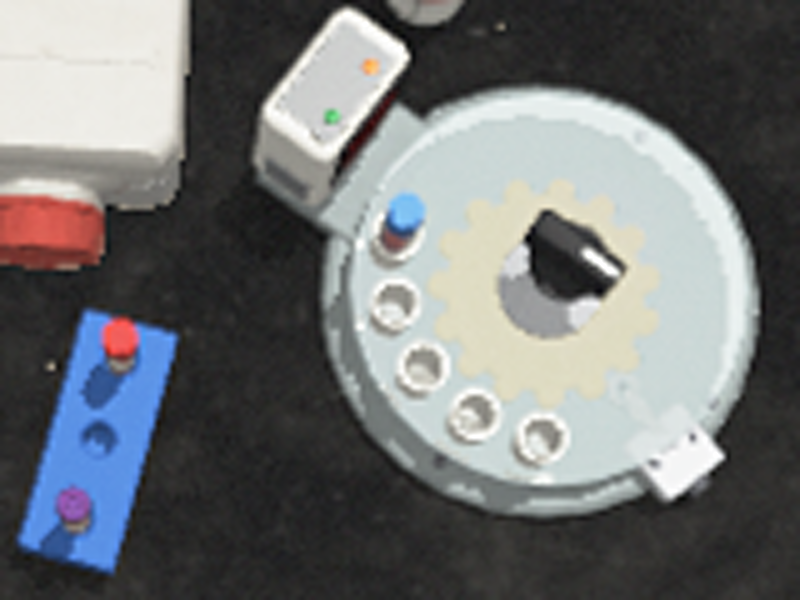

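```bash
python3 - <<'E'
from h import *
from scipy.optimize import least_squares
c=camera("top")
f=lambda u,v,z:at(c,(295+u/5,180+v/5),z)[:2]
red=f(120,332,100);pur=f(74,500,100);print("red",red,"pur",pur,np.linalg.norm(red-pur),"mid",f(99,437,34))
P=[f(394,302,77),f(421,364,77),f(473,412,77),f(542,436,77)];cal=f(406,206,130);print("cal",cal)
g=lambda p,k:p[:2]+75*np.array([np.cos(p[2]+k*np.radians(24)),np.sin(p[2]+k*np.radians(24))])
r=least_squares(lambda p:np.r_[np.concatenate([P[k]-g(p,k+1) for k in range(4)]),cal-g(p,0)],[540,-402,1.2])
print(r.x,np.degrees(r.x[2]),r.fun.round(1))
for k in range(5):print(k+1,g(r.x,k))
a=f(545,215,135);b=f(622,270,135);print("knob ends",a,b,np.degrees(np.arctan2(*(b-a)[::-1])))
print("disc",f(541,302,14))
print("scanner dir",f(333,85,116)-r.x[:2])
E
```

```text
red [ 511.60908723 -210.50056054] pur [ 437.68037876 -191.22458822] 76.40037332974215 mid [ 473.74107632 -200.84903963]
cal [ 562.6754688  -333.54765142]
[ 544.76710868 -406.40254706    1.34081029] 76.82277064002581 [-0.8  0.1  0.1  0.4  0.1  0.3 -0.2 -0.7  0.8 -0.2]
1 [ 561.86440342 -333.37732873]
2 [ 530.68423246 -332.73659429]
3 [ 501.93911874 -344.83337233]
4 [ 480.59935356 -367.57602001]
5 [ 470.35477619 -397.03212695]
knob ends [ 558.15564452 -392.76857773] [ 534.38823294 -425.32724457] -126.12896747402046
disc [ 541.55449327 -406.94749119]
scanner dir [ 74.90661213 103.17222965]
```

```bash
python3 - <<'E'
from h import *
a=camera("top");b=camera("scene")
def tri(u,v):
    A=at(a,u,0);pa=pose(a)[1];B=at(b,v,0);pb=pose(b)[1]
    M=np.c_[A-pa,-(B-pb)];t=np.linalg.lstsq(M,pb-pa,rcond=None)[0]
    p=pa+t[0]*(A-pa);q=pb+t[1]*(B-pb);return (p+q)/2,np.linalg.norm(p-q)
print("corner",tri((331,212),(305,240)));print("button",tri((304,229),(306,259)))
print("red",tri((319,246.4),(332,243)));print("pur",tri((309.8,280),(357,262)));print("knob",tri((411.6,228.5),(356,178)))
E
python3 -m jog '[[[2.75,4,1],0,0.5],[[5.5,8,2],0,0.5],[[8.25,12,2],0,0.5],[[11,16,2],0,0.5],[[13.75,20,2],0,0.5],[[16.5,24,2],0,0.5],[[19.25,28,2],0,0.5],[[22,32,2],0,0.5],[[22,32,2],0,0.5],[[22,32,2],0,0.5]]' 40
```

```text
corner (array([ 601.57223859, -237.68936214,   36.97343149]), np.float64(3.2810659818575374))
button (array([ 560.29313245, -175.25542585,   52.79070501]), np.float64(1.9066111414924092))
red (array([ 512.47535815, -210.34536321,   97.5939044 ]), np.float64(0.9666450143525198))
pur (array([ 440.0401893 , -190.64464271,   92.18705395]), np.float64(3.133391692015314))
knob (array([ 549.50335909, -410.75801825,  121.47781688]), np.float64(1.197075331789173))
clock: 1.35
eef_pos: [456.2, -284.7, 251.4]
eef_rot: [0.0, 0.983, 0.186, 0.0]
wrist_force: [0.1, -1.5, -1.0]
finger_gap: 0.501
gripper_force: 0.0
```

```bash
python3 -m jog '[[[2,3,0],-5,0.5],[[4,6,-2],-10,0.5],[[5.5,7.4,-5],-10.4,0.5],[[5.5,7.4,-8],-10.4,0.5],[[5.5,7.4,-8],-10.4,0.5],[[5.5,7.4,-8],-10.4,0.5],[[5.5,7.4,-8],-10.4,0.5]]'
python3 - <<'E'
from h import *
s=state();c=camera("wrist");cv2.imwrite("pics/w1.png",c["pixels"]);print(s["eef_pos"])
for P in [(511.6,-210.5,100),(437.7,-191.2,100)]:print(proj(c,P,s))
E
```

```text
clock: 2.05
eef_pos: [511.0, -213.6, 173.0]
eef_rot: [0.001, 0.996, 0.093, 0.001]
wrist_force: [0.3, -1.0, 0.3]
finger_gap: 0.5
gripper_force: 0.0
[ 510.95797079 -213.64949348  172.97445735]
[324.4640135  247.96168295]
[270.23159995 356.03172494]
```

View pics/w1.png

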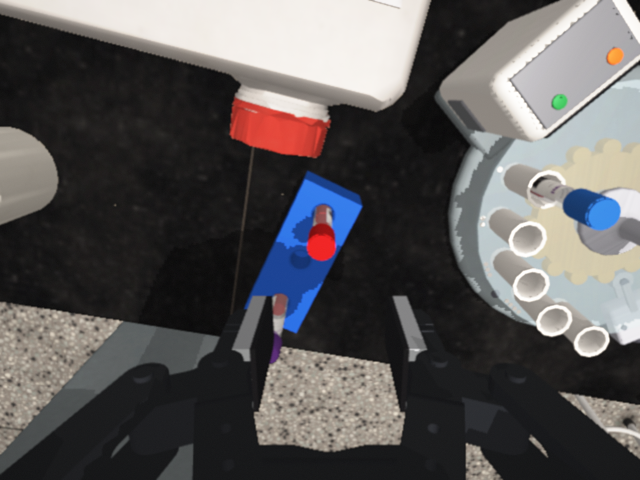

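```bash
python3 - <<'E'
from h import *
from scipy.optimize import least_squares
ps=[state()["eef_pos"] for _ in range(3)];print(ps)
s=state();c=camera("wrist")
m=mask_c(c["pixels"],(0,150,120),(8,255,255),(290,200,350,290))|mask_c(c["pixels"],(172,150,120),(180,255,255),(290,200,350,290))
x,y,w,h=cv2.boundingRect(m);print("redbox",x,y,w,h)
print("red",at(c,(321,244),100,s))
P=[at(c,q,77,s)[:2] for q in [(526,238),(532,284),(554,320),(591,341)]]+[at(c,(603,209),130,s)[:2]]
g=lambda p,k:p[:2]+75*np.array([np.cos(p[2]+k*np.radians(24)),np.sin(p[2]+k*np.radians(24))])
r=least_squares(lambda p:np.concatenate([P[i]-g(p,k) for i,k in enumerate([1,2,3,4,0])]),[540,-402,1.2])
print(r.x,np.degrees(r.x[2]),r.fun.round(1));print(g(r.x,1),g(r.x,2))
E
```

```text
[array([ 511.13319992, -213.41830525,  173.07325108]), array([ 511.13319992, -213.41830525,  173.07325108]), array([ 511.13319992, -213.41830525,  173.07325108])]
redbox 308 224 28 37
red [ 513.6853544  -207.98543632  100.        ]
[ 547.3396989  -403.85993472    1.34769068] 77.21698800704446 [-0.3  0.5  0.  -0.9 -0.4 -0.3 -0.5  0.2  1.2  0.5]
[ 532.75030946 -330.29262054] [ 504.08910604 -342.58688831]
```

```bash
python3 -m jog '[[[0.16,0.42,-1],0,0.55],[[0.16,0.42,-4],0,0.6],[[0.16,0.42,-7],0,0.6],[[0.16,0.42,-9],0,0.6],[[0.16,0.42,-10.2],0,0.6],[[0.16,0.42,-10.2],0,0.6],[[0.16,0.42,-10.2],0,0.6],[[0.16,0.42,-10.2],0,0.6]]'
python3 - <<'E'
from h import *
s=state();c=camera("wrist");cv2.imwrite("pics/w2.png",c["pixels"][220:480,160:480]);print(s["eef_pos"],s["wrist_force"])
E
```

```text
clock: 2.95
eef_pos: [513.1, -207.9, 70.5]
eef_rot: [0.0, 0.996, 0.095, 0.001]
wrist_force: [-0.3, 0.4, 0.1]
finger_gap: 0.402
gripper_force: 0.0
[ 513.12542446 -207.91658659   70.47235561] [-0.3383705   0.38528935  0.07116003]
```

View pics/w2.png

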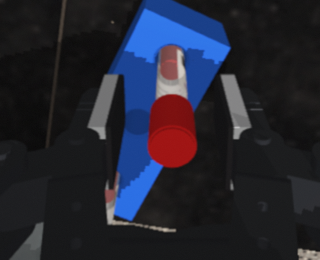

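```bash
python3 -m jog '[[[0,0,0],0,0.75],[[0,0,0],0,1],[[0,0,0],0,1],[[0,0,0],0,1],[[0,0,0],0,1],[[0,0,0],0,1]]' 30; python3 -m jog '[[[0,0,1],0,1],[[0,0,3],0,1],[[0,0,6],0,1],[[0,0,9],0,1],[[0,0,9.5],0,1],[[0,0,9.5],0,1],[[0,0,9.5],0,1]]'; python3 - <<'E'
from h import *
s=state();c=camera("wrist");im=c["pixels"];print(s["eef_pos"],s["wrist_force"])
b=(260,200,400,470)
m=mask_c(im,(0,150,60),(8,255,255),b)|mask_c(im,(172,150,60),(180,255,255),b)
n,l,st,ce=cv2.connectedComponentsWithStats(m);print(st[1:][st[1:,4]>50])
cv2.imwrite("pics/w3.png",im[140:,100:])
E
```

```text
clock: 3.6
eef_pos: [512.9, -207.9, 70.0]
eef_rot: [0.0, 0.996, 0.094, 0.001]
wrist_force: [0.1, -0.3, 6.1]
finger_gap: 0.17
gripper_force: 29.4
clock: 4.3
eef_pos: [511.3, -207.3, 163.4]
eef_rot: [-0.0, 0.996, 0.095, -0.001]
wrist_force: [-0.4, 0.4, -1.0]
finger_gap: 0.165
gripper_force: 29.3
[ 511.27075665 -207.33822374  163.44579273] [-0.42125387  0.41629598 -1.03627008]
[[ 306  314   47   73 2895]]
```

View pics/w3.png

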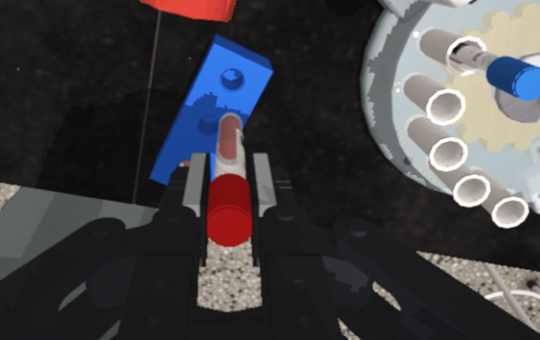

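```bash
python3 - <<'E'
from h import *
s=state();c=camera("wrist")
print(at(c,(330,367),193,s),at(c,(330,260),101,s))
# foot predicted pixel for vertical tube under cap
C=at(c,(330,367),193,s);print(proj(c,[C[0],C[1],101],s),proj(c,[512.0,-207.5,193],s),proj(c,[512.0,-207.5,101],s))
P=[at(c,q,77,s)[:2] for q in [(545,244.5),(548,293)]];print(P)
E
```

```text
[ 510.13959685 -207.25026542  193.        ] [ 509.33006573 -207.47459305  101.        ]
[329.87371796 258.52150383] [331.90123814 362.19430593] [331.01391404 255.36855644]
[array([ 532.98393629, -329.7886229 ]), array([ 503.77412223, -342.33089472])]
```

```bash
python3 -m jog '[[[0.5,-3,0.3],0,1],[[1,-6,0.3],0,1],[[1.5,-9,0.3],0,1],[[2.1,-12.2,0.3],0,1],[[2.1,-12.2,-0.5],0,1],[[2.1,-12.2,-1.4],0,1],[[2.1,-12.2,-1.4],0,1],[[2.1,-12.2,-1.4],0,1]]'; python3 - <<'E'
from h import *
s=state();print(s["eef_pos"])
c=camera("wrist");w=c["pixels"][180:450,200:520]
a=cv2.resize(w,None,fx=1.2,fy=1.2)
d=camera("scene")["pixels"];b=cv2.resize(d[165:245,310:410],None,fx=4,fy=4,interpolation=cv2.INTER_CUBIC)
H=max(a.shape[0],b.shape[0]);o=np.zeros((H,a.shape[1]+b.shape[1],3),np.uint8);o[:a.shape[0],:a.shape[1]]=a;o[:b.shape[0],a.shape[1]:]=b
cv2.imwrite("pics/w4.png",o);print(o.shape)
E
```

```text
clock: 5.2
eef_pos: [533.0, -327.9, 149.6]
eef_rot: [-0.001, 0.995, 0.095, -0.001]
wrist_force: [0.1, 0.1, 0.6]
finger_gap: 0.169
gripper_force: 29.4
[ 532.9696966  -327.92475002  149.55870865]
(324, 784, 3)
```

View pics/w4.png

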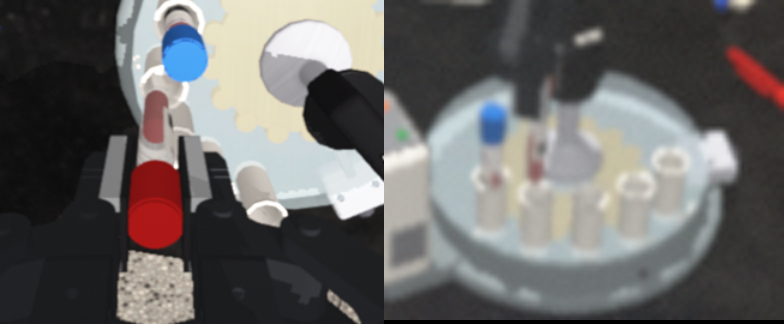

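```bash
python3 - <<'E'
from h import *
s=state();c=camera("wrist");d=camera("scene")
W=lambda u,v:(200+u/1.2,180+v/1.2);S=lambda u,v:(310+(u-384)/4,165+v/4)
print("w foot",at(c,W(157,94),88,s),"w mouth",at(c,W(163,85),77,s),"w mouth1",at(c,W(181,20),77,s))
print("s mouth",at(d,S(537,193),77),"s foot",at(d,S(536,179),88),"m1",at(d,S(490,181),77),"m3",at(d,S(587,196),77))
print("cap",at(c,W(155,222),180,s))
E
python3 - <<'E'
from h import *
c=camera("wrist");a=cv2.resize(c["pixels"][200:320,270:400],None,fx=4.5,fy=4.5,interpolation=cv2.INTER_CUBIC);cv2.imwrite("pics/w5.png",a)
E
```

```text
w foot [ 532.68672341 -329.13768388   88.        ] w mouth [ 533.29306458 -331.87053917   77.        ] w mouth1 [ 564.81733936 -333.67833939   77.        ]
s mouth [ 531.25971062 -331.71836116   77.        ] s foot [ 532.43160617 -331.96641281   88.        ] m1 [ 561.1522047  -327.80498026   77.        ] m3 [ 503.39227101 -343.44501016   77.        ]
cap [ 532.83338521 -328.24455583  180.        ]
```

View pics/w5.png

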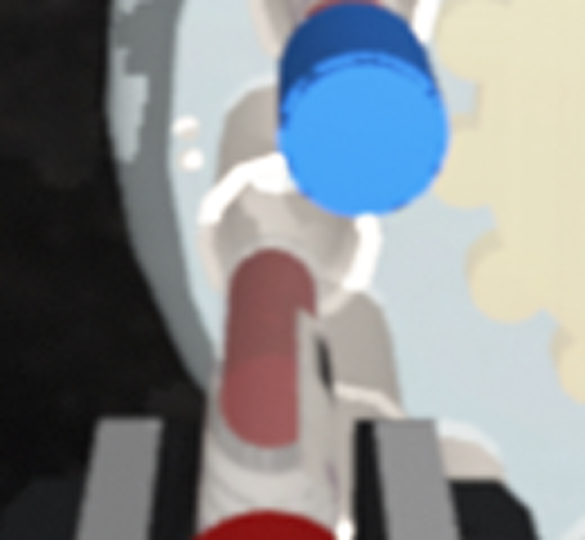

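```bash
python3 - <<'E'
from h import *
s=state();c=camera("wrist")
W=lambda u,v:(270+u/4.5,200+v/4.5)
m=at(c,W(290,233),77,s);f=at(c,W(272,289),93.6,s);print(s["eef_pos"],"mouth",m,"foot",f,m-f)
# px scale checks
for dx,dy in((0,0),(9.5,0),(-9.5,0)):print([4.5*(proj(c,[m[0]+dy,m[1]+dx,77],s)-[270,200])],[4.5*(proj(c,[f[0]+dy,f[1]+dx*6.1/9.5,93.6],s)-[270,200])])
E
```

```text
[ 533.43987966 -329.34253611  150.74381315] mouth [ 532.51727316 -331.99356658   77.        ] foot [ 531.53412989 -329.87479349   93.6       ] [  0.98314326  -2.11877309 -16.6       ]
[array([290., 233.])] [array([272., 289.])]
[array([214.00296587, 219.24323087])] [array([219.66614023, 279.62574507])]
[array([365.63253751, 246.69384512])] [array([324.16027108, 298.3456484 ])]
```

```bash
python3 -m jog '[[[0.1,-0.21,0],0,1],[[0.1,-0.21,0],0,1],[[0.1,-0.21,-0.7],0,1],[[0.1,-0.21,-1.2],0,1],[[0.1,-0.21,-1.6],0,1],[[0.1,-0.21,-2],0,1],[[0.1,-0.21,-2],0,1]]'; python3 -m jog '[[[0,0,-0.7],0,1],[[0,0,-1.4],0,1],[[0,0,-2],0,1],[[0,0,-2.6],0,1],[[0,0,-2.6],0,1]]'
```

```text
clock: 6.2
eef_pos: [533.7, -331.4, 129.4]
eef_rot: [-0.0, 0.996, 0.095, -0.001]
wrist_force: [0.4, -0.3, 0.2]
finger_gap: 0.164
gripper_force: 29.4
clock: 6.7
eef_pos: [533.6, -331.4, 103.1]
eef_rot: [-0.0, 0.996, 0.095, -0.001]
wrist_force: [-0.1, 0.6, -0.5]
finger_gap: 0.164
gripper_force: 29.3
```

No contact forces; continue to seat.

```bash
python3 -m jog '[[[0,0,-0.2],0,1],[[0,0,-0.4],0,1],[[0,0,-0.5],0,1],[[0,0,-0.6],0,1],[[0,0,-0.6],0,1]]'
```

```text
clock: 7.2
eef_pos: [534.7, -331.9, 99.9]
eef_rot: [0.0, 0.996, 0.094, 0.0]
wrist_force: [-3.9, 2.2, 10.8]
finger_gap: 0.167
gripper_force: 30.4
```

```bash
python3 -m jog '[[[0,0,0],0,0.6],[[0,0,0],0,0.6],[[0,0,0],0,0.6],[[0,0,1],0,0.6],[[0,0,3],0,0.6],[[0,0,5],0,0.6],[[0,0,8],0,0.6],[[0,0,8],0,0.6]]'; python3 -m jog '[[[-2.5,3.6,0],6,0.55],[[-5,7.2,0],12,0.55],[[-7.3,10.8,0],18,0.55],[[-9.7,14.3,0],24.4,0.55],[[-9.7,14.3,0],24.4,0.55],[[-9.7,14.3,0],24.4,0.55],[[-9.7,14.3,0],24.4,0.55]]'
python3 - <<'E'
from h import *
s=state();c=camera("wrist");im=c["pixels"];print(s["eef_pos"])
m=mask_c(im,(125,80,40),(160,255,255),(250,180,400,330));n,l,st,ce=cv2.connectedComponentsWithStats(m);print(st[1:][st[1:,4]>30])
p=proj(c,[437.7,-190,100],s);print(p)
a=im[160:400,220:420]
t=cv2.resize(camera("top")["pixels"][200:280,350:430],None,fx=5,fy=5,interpolation=cv2.INTER_CUBIC)
a=cv2.resize(a,(333,400));cv2.imwrite("pics/w6.png",np.hstack([a,t]))
E
```

```text
clock: 8.0
eef_pos: [536.8, -333.2, 183.2]
eef_rot: [0.002, 0.996, 0.094, 0.003]
wrist_force: [0.1, -0.9, 0.4]
finger_gap: 0.399
gripper_force: 0.0
clock: 8.7
eef_pos: [438.0, -189.8, 178.6]
eef_rot: [0.001, 0.953, 0.302, 0.0]
wrist_force: [0.4, -1.1, -0.8]
finger_gap: 0.447
gripper_force: 0.0
[ 437.99046802 -189.83521223  178.64937101]
[[314 226  28  32 679]]
[329.28395216 247.28955461]
```

View pics/w6.png

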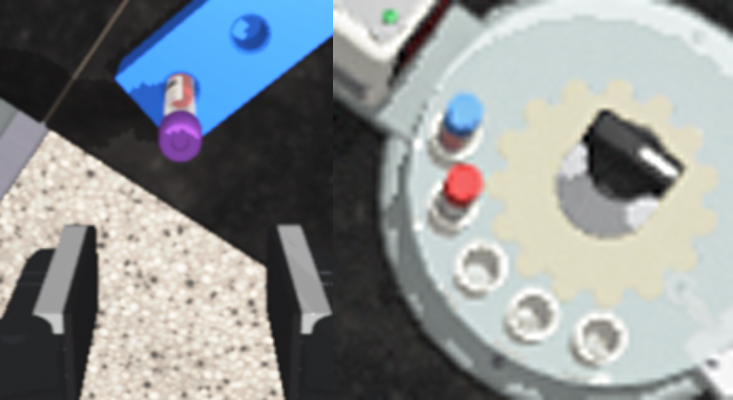

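```bash
python3 - <<'E'
from h import *
for i in range(2):
    s=state();c=camera("wrist");print(s["eef_pos"],at(c,(328,244),100,s),at(c,(322,246),100,s))
E
```

```text
[ 437.89337835 -189.82373366  178.39280133] [ 438.8321993  -188.18129038  100.        ] [ 435.91097677 -186.11031608  100.        ]
[ 437.74785814 -189.65774092  178.29386173] [ 438.69331354 -187.98306829  100.        ] [ 435.77247267 -185.91406277  100.        ]
```

```bash
python3 -m jog '[[[0.07,0.14,-2],0,0.6],[[0.07,0.14,-5],0,0.6],[[0.07,0.14,-8],0,0.6],[[0.07,0.14,-10],0,0.6],[[0.07,0.14,-10.8],0,0.6],[[0.07,0.14,-10.8],0,0.6],[[0.07,0.14,-10.8],0,0.6],[[0.07,0.14,-10.8],0,0.6]]' 30; python3 - <<'E'
from h import *
s=state();c=camera("wrist");im=c["pixels"];print(s["eef_pos"])
m=mask_c(im,(125,80,40),(160,255,255),(220,180,450,470));n,l,st,ce=cv2.connectedComponentsWithStats(m);print(st[1:][st[1:,4]>30])
E
```

```text
clock: 9.7
eef_pos: [438.8, -187.7, 71.3]
eef_rot: [0.001, 0.953, 0.303, 0.001]
wrist_force: [-0.3, 0.3, -0.3]
finger_gap: 0.397
gripper_force: 0.0
[ 438.77500576 -187.74806282   71.32897534]
[[ 309  323   47   59 2275]]
```

```bash
python3 -m jog '[[[0,0,0],0,0.75],[[0,0,0],0,1],[[0,0,0],0,1],[[0,0,0],0,1],[[0,0,0],0,1],[[0,0,0],0,1]]' 30; python3 -m jog '[[[0,0,1],0,1],[[0,0,3],0,1],[[0,0,6],0,1],[[0,0,9],0,1],[[0,0,9.8],0,1],[[0,0,9.8],0,1],[[0,0,9.8],0,1]]'; python3 - <<'E'
from h import *
s=state();c=camera("wrist");im=c["pixels"];print(s["eef_pos"])
m=mask_c(im,(125,80,40),(160,255,255),(220,180,450,470));n,l,st,ce=cv2.connectedComponentsWithStats(m);print(st[1:][st[1:,4]>30])
E
```

```text
clock: 10.35
eef_pos: [438.5, -187.6, 70.9]
eef_rot: [0.0, 0.953, 0.303, 0.001]
wrist_force: [-0.4, -0.2, 6.5]
finger_gap: 0.172
gripper_force: 29.4
clock: 11.05
eef_pos: [437.1, -187.1, 167.6]
eef_rot: [-0.0, 0.953, 0.303, -0.001]
wrist_force: [-0.3, -0.2, -0.7]
finger_gap: 0.165
gripper_force: 29.3
[ 437.10207776 -187.14917584  167.62278239]
[[ 306  322   47   60 2303]]
```

```bash
python3 -m jog '[[[1.6,-3.9,0],0,1],[[3.2,-7.8,0],0,1],[[4.8,-11.7,0],0,1],[[6.64,-15.68,0],0,1],[[6.64,-15.68,-0.8],0,1],[[6.64,-15.68,-1.8],0,1],[[6.64,-15.68,-1.8],0,1],[[6.64,-15.68,-1.8],0,1]]'; python3 - <<'E'
from h import *
s=state();c=camera("wrist");print(s["eef_pos"])
cv2.imwrite("pics/w7.png",cv2.resize(c["pixels"][200:320,270:400],None,fx=4.5,fy=4.5,interpolation=cv2.INTER_CUBIC))
P=[at(c,q,77,s) for q in [(0,0)]]
# compare seated-red frame: red cap in this view
m=mask_c(c["pixels"],(0,150,100),(8,255,255),(200,0,640,330));n,l,st,ce=cv2.connectedComponentsWithStats(m);print(st[1:][st[1:,4]>30])
print(proj(c,[532.5,-332,130],s),proj(c,[532.5-28.7,-332-12.2,77],s))
E
```

```text
clock: 11.9
eef_pos: [503.7, -342.3, 149.4]
eef_rot: [-0.001, 0.953, 0.304, -0.001]
wrist_force: [0.3, 0.8, 0.5]
finger_gap: 0.169
gripper_force: 29.4
[ 503.65244503 -342.30006547  149.382127  ]
[[ 330  199   37   48 1406]]
[350.30911237 228.60124361] [332.83139589 252.19230683]
```

```bash
python3 -m jog '[[[0,0,0],0,1],[[0,0,0],0,1]]'; python3 - <<'E'
from h import *
s=state();c=camera("wrist");print(s["eef_pos"])
cv2.imwrite("pics/w7.png",cv2.resize(c["pixels"][200:320,270:400],None,fx=4.5,fy=4.5,interpolation=cv2.INTER_CUBIC))
E
```

```text
clock: 12.15
eef_pos: [504.4, -343.9, 150.8]
eef_rot: [0.0, 0.953, 0.303, 0.0]
wrist_force: [-0.2, -0.6, -0.3]
finger_gap: 0.165
gripper_force: 29.4
[ 504.41657504 -343.89156767  150.80255984]
```

View pics/w7.png

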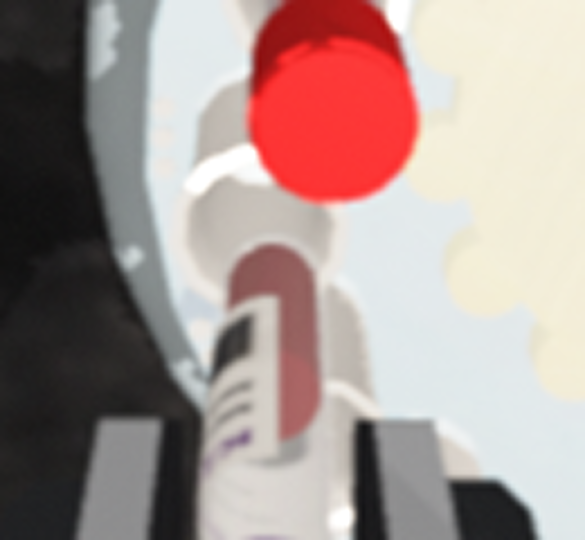

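```bash
python3 - <<'E'
from h import *
s=state();c=camera("wrist")
W=lambda u,v:(270+u/4.5,200+v/4.5)
for q in [(279,232),(271,226)]:
    m=at(c,W(*q),77,s);f=at(c,W(272,289),93.6,s);print(m[:2],f[:2],(m-f)[:2])
T=np.linspace(0,6.28,9)
print([(4.5*(proj(c,[503.6+11.3*np.cos(t),-344.2+11.3*np.sin(t),77],s)-[270,200])).round() for t in T])
E
```

```text
[ 504.35060261 -345.74302716] [ 503.25343248 -345.38916776] [ 1.09717014 -0.35385939]
[ 504.42386334 -344.48512075] [ 503.25343248 -345.38916776] [1.17043086 0.90404701]
[array([319., 159.]), array([250., 144.]), array([190., 180.]), array([175., 244.]), array([213., 299.]), array([280., 314.]), array([339., 279.]), array([356., 216.]), array([319., 159.])]
```

```bash
python3 -m jog '[[[0.08,0.02,0],0,1],[[0.08,0.02,-0.7],0,1],[[0.08,0.02,-1.2],0,1],[[0.08,0.02,-1.6],0,1],[[0.08,0.02,-2],0,1],[[0.08,0.02,-2],0,1]]'; python3 -m jog '[[[0,0,-0.7],0,1],[[0,0,-1.4],0,1],[[0,0,-2],0,1],[[0,0,-2.6],0,1],[[0,0,-2.6],0,1]]';python3 -m jog '[[[0,0,-0.2],0,1],[[0,0,-0.4],0,1],[[0,0,-0.5],0,1],[[0,0,-0.5],0,1]]'
```

```text
clock: 12.85
eef_pos: [504.4, -343.6, 129.4]
eef_rot: [-0.001, 0.953, 0.303, -0.001]
wrist_force: [-0.1, 0.9, -0.8]
finger_gap: 0.166
gripper_force: 29.3
clock: 13.35
eef_pos: [504.6, -343.6, 103.2]
eef_rot: [-0.001, 0.953, 0.303, -0.0]
wrist_force: [-1.0, 0.5, -0.2]
finger_gap: 0.168
gripper_force: 29.3
clock: 13.75
eef_pos: [505.3, -344.0, 100.8]
eef_rot: [0.0, 0.953, 0.303, 0.0]
wrist_force: [-6.2, 4.2, 12.4]
finger_gap: 0.167
gripper_force: 30.6
```

```bash
python3 -m jog '[[[0,0,0],0,0.6],[[0,0,0],0,0.6],[[0,0,0],0,0.6],[[0,0,1],0,0.6],[[0,0,3],0,0.6],[[0,0,5],0,0.6],[[0,0,8],0,0.6],[[0,0,8],0,0.6]]'; python3 -m jog '[[[2,-3,0],6,0.5],[[4.2,-6.1,0],12,0.5],[[4.2,-6.1,0],17.6,0.5],[[4.2,-6.1,0],17.6,0.5],[[4.2,-6.1,0],17.6,0.5],[[4.2,-6.1,0],17.6,0.5],[[4.2,-6.1,0],17.6,0.5]]'
cat >> h.py <<'E'
def caps():
    c=camera("top");h=cv2.cvtColor(c["pixels"],cv2.COLOR_BGR2HSV)
    for n,lo,hi in [("red",(0,150,80),(8,255,255)),("pur",(130,90,50),(165,255,255)),("blu",(98,150,120),(112,255,255))]:
        m=mask_c(c["pixels"],lo,hi,(355,180,450,290));k,l,st,ce=cv2.connectedComponentsWithStats(m)
        i=1+np.argmax(st[1:,4]) if k>1 else None
        if i is None: print(n,"none");continue
        p=at(c,ce[i],126)[:2];d=p-[544.8,-406.4];print(n,st[i,4],p.round(1),"r",np.hypot(*d).round(1),"ang",np.degrees(np.arctan2(d[1],d[0])).round(1))
E
python3 - <<'E'
from h import *
print(state()["eef_pos"],rot(state()["eef_rot"]).as_matrix()[:,1]);caps()
E
```

```text
clock: 14.55
eef_pos: [507.7, -345.4, 184.1]
eef_rot: [0.003, 0.953, 0.303, 0.003]
wrist_force: [0.1, -0.8, 0.5]
finger_gap: 0.399
gripper_force: 0.0
clock: 15.25
eef_pos: [547.0, -404.3, 179.5]
eef_rot: [0.0, 0.896, 0.445, -0.0]
wrist_force: [-1.1, -0.4, -0.0]
finger_gap: 0.503
gripper_force: 0.0
[ 546.9844731  -404.29864119  179.52786625] [ 7.96813113e-01 -6.04225837e-01 -2.75822555e-05]
red 39 [ 530.1 -331.4] r 76.4 ang 101.1
pur 33 [ 502.6 -344.2] r 75.1 ang 124.2
blu 1 [ 555.1 -329.1] r 78.0 ang 82.4
```

```bash
python3 -m jog '[[[0,-0.05,-2],0,0.55],[[0,-0.05,-4],0,0.55],[[0,-0.05,-6],0,0.55],[[0,-0.05,-7.1],0,0.55],[[0,-0.05,-7.1],0,0.55],[[0,-0.05,-7.1],0,0.55]]' 30;  python3 -m jog '[[[0,0,0],0,0.75],[[0,0,0],0,0.85],[[0,0,0],0,1],[[0,0,0],0,1],[[0,0,0],0,1],[[0,0,0],0,1]]' 90
python3 - <<'E'
from h import *
s=state();print(s["eef_pos"],s["wrist_force"],s["wrist_torque"]);caps()
E
```

```text
clock: 15.9
eef_pos: [547.4, -405.6, 109.0]
eef_rot: [0.0, 0.896, 0.445, 0.0]
wrist_force: [-0.0, 0.5, -0.2]
finger_gap: 0.447
gripper_force: 0.0
clock: 16.5
eef_pos: [546.2, -404.6, 109.8]
eef_rot: [-0.001, 0.895, 0.445, -0.001]
wrist_force: [-6.0, 3.3, 8.4]
finger_gap: 0.147
gripper_force: 87.9
[ 546.21244452 -404.62121469  109.79308445] [-5.98005587  3.25314936  8.44273708] [0.91926298 1.20144565 0.09970355]
red 35 [ 530.6 -330.9] r 76.8 ang 100.6
pur 33 [ 501.4 -344.4] r 75.7 ang 125.0
blu 1 [ 555.1 -329.1] r 78.0 ang 82.4
```

```bash
cat > r.py <<'E'
from h import *
s=state();m=rot(s["eef_rot"]).as_matrix()[:,1]
print("turn",round(-37.2-np.degrees(np.arctan2(m[1],m[0])),2),"tz",s["wrist_torque"][2].round(3),"F",s["wrist_force"].round(1),"j7",s["joint_pos"][6].round(2))
E
python3 -m jog '[[[-0.1,0.08,0],0,1],[[-0.1,0.08,0],-4,1],[[-0.1,0.08,0],-8,1],[[-0.1,0.08,0],-12,1],[[-0.1,0.08,0],-12,1]]'; python3 r.py
python3 -m jog '[[[0,0,0],-4,1],[[0,0,0],-8,1],[[0,0,0],-8,1]]'; python3 r.py
for i in 1 2 3 4; do python3 -m jog '[[[0,0,0],-1,1],[[0,0,0],-2,1],[[0,0,0],-2,1]]' >/dev/null; python3 r.py;done; python3 -c "from h import *;caps()"
```

```text
clock: 17.05
eef_pos: [546.4, -404.8, 109.8]
eef_rot: [0.001, 0.937, 0.349, 0.0]
wrist_force: [-2.9, 1.1, 7.7]
finger_gap: 0.143
gripper_force: 88.3
turn 12.0 tz 0.081 F [-2.9  1.1  7.7] j7 -0.41
clock: 17.35
eef_pos: [546.5, -405.0, 109.8]
eef_rot: [0.001, 0.959, 0.282, 0.0]
wrist_force: [-2.7, 1.2, 5.7]
finger_gap: 0.147
gripper_force: 88.2
turn 20.0 tz -0.03 F [-2.7  1.2  5.7] j7 -0.53
turn 21.91 tz 0.034 F [-2.2  0.8  5.8] j7 -0.56
turn 23.9 tz 0.116 F [-2.1  0.5  6.2] j7 -0.59
turn 25.88 tz 0.185 F [-1.6  0.8  6.8] j7 -0.62
turn 27.89 tz 0.121 F [-2.1  0.4  6.4] j7 -0.65
red 41 [ 565.7 -333. ] r 76.3 ang 74.1
pur 35 [ 535.7 -331.8] r 75.2 ang 96.9
blu 3 [ 586.2 -348.9] r 70.9 ang 54.2
```

```bash
python3 -m jog '[[[0,0,0],-4,1],[[0,0,0],-8,1],[[0,0,0],-12,1],[[0,0,0],-16,1],[[0,0,0],-16,1]]'>/dev/null; python3 r.py
for i in 1 2 3 4; do python3 -m jog '[[[0,0,0],-1,1],[[0,0,0],-2,1],[[0,0,0],-2,1]]' >/dev/null; python3 r.py;done
python3 -m jog '[[[0,0,0],-4,1],[[0,0,0],-8,1],[[0,0,0],-12,1],[[0,0,0],-14,1],[[0,0,0],-14,1]]' >/dev/null; python3 r.py
for i in 1 2 3 4; do python3 -m jog '[[[0,0,0],-0.5,1],[[0,0,0],-1,1],[[0,0,0],-1,1]]' >/dev/null; python3 r.py;done
python3 -c "from h import *;caps()"
```

```text
turn 43.96 tz 0.031 F [-1.2 -1.1  5.2] j7 -0.88
turn 45.85 tz 0.019 F [-1.  -0.   5.5] j7 -0.91
turn 47.85 tz 0.046 F [-0.8 -1.3  7. ] j7 -0.94
turn 49.83 tz 0.186 F [-1.  -1.6  5.7] j7 -0.97
turn 51.83 tz 0.146 F [-1.2 -1.7  5.7] j7 -1.0
turn 65.89 tz -0.04 F [-1.3 -1.7  5.6] j7 -1.21
turn 66.84 tz 0.142 F [-0.9 -2.8  4.9] j7 -1.22
turn 67.84 tz 0.073 F [-0.5 -1.7  4.6] j7 -1.24
turn 68.84 tz 0.09 F [-0.8 -2.1  4.8] j7 -1.25
turn 69.85 tz 0.091 F [-0.3 -1.9  5.1] j7 -1.26
red 46 [ 608.8 -366.1] r 75.6 ang 32.2
pur 36 [ 587.7 -344.4] r 75.4 ang 55.3
blu none
```

```bash
cat > r2.py <<'E'
from h import *
t=[];a=[]
for i in range(6):
    camera("wrist");s=state();m=rot(s["eef_rot"]).as_matrix()[:,1]
    t.append(s["wrist_torque"][2]);a.append(-37.2-np.degrees(np.arctan2(m[1],m[0])))
print("turn",np.mean(a).round(2),"tz",np.mean(t).round(3))
E
python3 r2.py
for i in 1 2 3; do python3 -m jog '[[[0,0,0],-0.5,1],[[0,0,0],-1,1],[[0,0,0],-1,1]]' >/dev/null; python3 r2.py;done;python3 -c "from h import *;caps()"
```

```text
turn 69.83 tz 0.075
turn 70.84 tz 0.109
turn 71.83 tz 0.119
turn 72.79 tz 0.352
red 41 [ 611.4 -369.7] r 76.1 ang 28.9
pur 37 [ 590.3 -346.3] r 75.4 ang 52.8
blu none
```

```bash
python3 -m jog '[[[0,0,0],0.4,1],[[0,0,0],0.4,1],[[0,0,0],0.4,1]]'; python3 r2.py; python3 -c "
from h import *
caps();s=state();print(s['clock'],s['gripper_force'],s['wrist_force'])"
```

```text
clock: 24.5
eef_pos: [546.7, -406.2, 109.8]
eef_rot: [0.001, 0.985, -0.17, 0.001]
wrist_force: [-0.2, -1.6, 4.1]
finger_gap: 0.148
gripper_force: 88.1
turn 72.41 tz 0.205
red 48 [ 610.8 -368.2] r 76.3 ang 30.0
pur 36 [ 590.1 -345.9] r 75.6 ang 53.2
blu none
24.85 88.11386346817017 [-0.12987359 -2.29725961  5.69436535]
```

```bash
python3 -c "
from plant import *
print(sign_off())"
```

```text
the job is handed in; nothing more can be done
None
```

The job is handed in at 25 s: the red control tube is in pocket 2, then the purple patient tube in pocket 3, each lowered until it met the floor. The knob is still gripped at its third click, about 72° by the arm, with the purple tube at about 53° (scanner about 54° in the images); I took no final picture to confirm that nothing else on the bench moved.

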